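Wind the batch timer and start it

TASK

Wind the clockwork batch timer with its winged brass key, turning it clockwise in several part turns, until the black gauge pointer stands in the green zone; do not let it run on well into the red. Only then flip the red lever over from the red dot to the green dot so that it stays there, and leave the other things on the counter where they are.

Things in the scene. Friction and masses are not known exactly. Their poses are not given: they have to be found in the camera images.
- batch_timer: grey timer case with aluminium top plate, 160 (x) x 260 (y) x 70 mm, fixed to the counter; origin at the centre of its underside, x away from its front, y to its left. On its top plate (z = 70 mm): winged key on an upright axis at x -10, y +60 mm; round gauge at x -25, y -35 mm; red lever at y -100 mm.
- bracket_end (a point): front end of the dark steel bracket strap, at case x -24, y +60 mm, 130 mm above the counter. The bracket is 36 mm wide: its post stands behind the key (case x +61 to +71 mm) and its strap runs forward from there over the key's hub, from 126 to 134 mm above the counter. The wings pass under it; fingers cannot pass through it
- key_hub (a point): on the upright axis of the brass key, at the mid height of its wings, 104 mm above the counter. The key has two flat upright wings in one line, 120 mm from tip to tip, 10 mm thick, from 88 to 120 mm above the counter; the hub is 20 mm thick
- key_tip (a point): outer end of one of the two wings, 60 mm from the key's axis, 104 mm above the counter; the other wing points the other way
- winder_key (a joint): how far the key is wound, rad; grows as the key turns clockwise seen from above; 0 slack, green zone 6.0 to 6.8, red from 6.8 to the stop at 8.0. At 0 the wing with key_tip points to the case's +y. A spring resists (0.2 to 0.4 N m), but the key stays where it is left. The gauge pointer turns clockwise 0.6 rad for each rad of the key
- gauge_centre (a point): centre of the white gauge, 67 mm across; its black pointer, 30 mm long, turns clockwise over a grey, then a green, then a red arc; at 0 the pointer stands 2.4 rad anticlockwise from the case's +x axis
- run_lever (a joint): angle of the lever with the red grip, rad: 0 off (leans 30 degrees to the case's front, -x, to the red dot), 1.05 on (leans 30 degrees to the back, +x, to the green dot). It swings in the case's x-z plane about a pin 82 mm above the counter at x 0, y -100 mm, and snaps to either end past the middle
- lever_tip (a point): on the lever's axis, 60 mm from its pin, near the top of the red grip (grip 20 mm thick, from 40 to 66 mm from the pin; below it a 10 mm steel rod)
- card_reader: black card reader with keys, 123 x 66 x 20 mm, lying on the counter; bystander; origin at the centre of its underside
- purple_marker: white marker with purple cap, 17 x 130 x 18 mm; bystander; origin at the centre of its underside

How it is judged:
By the outcome, as a careful person would: the job done as asked, in the order asked, and still so for the second after the job is handed in, with the robot touching nothing.
It also fails if it takes over 64 s, if anything falls off the work surface, if the arm or the gripper's body presses on something with over 40 N, if the wrist force passes 120 N, or if a joint passes its speed limit or range.

ROBOT

A 6-joint arm with a two-finger parallel gripper is mounted at the origin on a cart in front of the work surface, level with it; the furniture and walls round the work are solid. World frame = base frame: x ahead of the robot, y to its left, z up, the work surface at z = 0. Lengths are in m, angles in rad, forces in N, time in s.
With the tool pointing down it reaches from about 0.325 to 0.775 m from the base axis. Payload 9.3 kg.
Tool frame: the origin (TCP) lies midway between the tips of the shut fingers; the grasp point (between the pads) lies 19 mm behind it; z points along the fingers, x is the direction in which the jaws open and shut, and the axes are right-handed (so a half turn about z gives the same grasp; the last joint's range is limited). The gripper opens to 85 mm and grips with 20 to 120 N. Pads are 22 mm wide; open, the fingers measure 114 mm over their backs; the gripper's body (76 mm by 85 mm) begins 54 mm behind the grasp point. The pads swing forward as they close: fully open they stand 13 mm farther back than shut.
Start: joints at [-1.499, 0.259, 0.021, 1.334, 0, 1.418], TCP at [0.123, -0.536, 0.231] pointing down, gripper open.
Joint ranges: [-3.04, 3.04], [-0.91, 1.82], [-1.04, 1.36], [-1.92, 1.95], [-1.52, 1.45], [-3.14, 3.14]. Speed limits (rad/s): [2.22, 2.22, 2.79, 3.14, 3.14, 3.14].

INTERFACE

Orientations are given as [roll, pitch, yaw] about the fixed x, y, z axes, in that order (R = Rz(yaw) Ry(pitch) Rx(roll)).
In Python, from rig import robot, optics, order gives the robot as it stands.
- The arm moves only by the tool carry_out, never from a script. Its arguments are lists of equal length, an entry for each row: "hand": the opening, from 0 (shut) to 1 (fully open); "travel": the shift along the tool's x, y, z in cm, a list of three; "dr": the turn, a rotation vector about the tool's x, y, z in rad, a list of three. A call has exactly 5 rows; each row is the pose to reach, as a shift and turn from the pose measured when the call began, along the tool's axes at that moment; what a row does not reach only later rows make up. A row lasts 1/10 s, in which the tool goes at most 50 mm and 8.59 degrees, less where a joint would pass 70% of its speed; a pose out of reach is approached as far as the arm can. A call with a gripper value outside its range is refused whole. The fingers move at their own pace and stop on an object; "squeeze" is the grip in N (left out, the last holds). Time passes only in rows, so rows that repeat a pose let the fingers close, or fill a call up. It gives the time, the measured TCP pose, the force and the opening at its end, in the units of the state.
- robot.get_obs(): the state, without advancing time (a new reading comes with each control period).
- optics.snapshot(name): name is "side" or "top"; returns a dict with "color" (420x560x3 uint8, blue, green, red), "mtx" (3x3 intrinsics, pixels), "world_from_camera" (4x4, takes a point from camera to world coordinates). Camera axes: x right, y up, looking along -z (the intrinsics and any distortion apply to the point x, -y, -z); pixel columns grow to the right and rows downward; lengths in m; the calibration is good to about 2 mm. A picture is of the moment at which its call begins. There is no depth.
- order.hand_in(): hands the job in, once; it reports no verdict.
The state is a dict: "time": time; "q": joint angles; "joint_vel": joint speeds; "joint_efforts": joint torques, N m; "tool_pos": TCP position; "tool_rot": TCP orientation; "force": force on the tool from outside, world axes, zero at the start; "wrist_torque": the same for the moment, N m; "opening": finger opening in m.
Only numpy, scipy, OpenCV 4.12 (cv2) and the standard library are available. Lean on these libraries where they do the work, as an engineer would, in place of code of your own. Each camera call takes 0.05 s, during which the arm holds its last target. There are 200 camera calls.

## Working session

There is one attempt and no reset: what is moved stays moved. The work goes in short steps, Python scripts to look and compute and a tool call to move; the robot and the scene stay as the last step left them, time stands still between calls to the robot, and variables do not carry over. Pictures are saved under pics/ and viewed, about 8 in all and at most 12, crops included, and the job is handed in when it is done.

Besides the shell and the picture viewer there is one more tool, called after "Call:" in YAML: its name, and indented under it one key for each argument. carry_out: Moves the arm, as the interface text tells. Its arguments: {"type":"object","properties":{"hand":{"type":"array","items":{"type":"number"}},"travel":{"type":"array","items":{"type":"array","items":{"type":"number"}}},"dr":{"type":"array","items":{"type":"array","items":{"type":"number"}}},"squeeze":{"type":"number"}},"required":["hand","travel","dr"]}

```bash
ls; mkdir -p pics
python3 - <<'E'
from rig import robot, optics
import cv2,numpy as np
for n in("side","top"):
    s=optics.snapshot(n);cv2.imwrite(f"pics/{n}0.png",s["color"]);print(n,s["mtx"].round(1).tolist(),s["world_from_camera"].round(3).tolist(),s.keys())
o=robot.get_obs();print(o)
E
```

```text
pics
side [[412.3, 0.0, 274.8], [0.0, 412.3, 206.3], [0.0, 0.0, 1.0]] [[-0.997, -0.056, 0.05, 0.576], [0.074, -0.619, 0.782, 1.005], [-0.013, 0.784, 0.621, 0.753], [0.0, 0.0, 0.0, 1.0]] dict_keys(['color', 'mtx', 'world_from_camera'])
top [[415.4, 0.0, 277.2], [0.0, 415.4, 213.7], [0.0, 0.0, 1.0]] [[0.025, 0.996, -0.089, 0.396], [-1.0, 0.027, 0.012, 0.164], [0.014, 0.088, 0.996, 1.235], [0.0, 0.0, 0.0, 1.0]] dict_keys(['color', 'mtx', 'world_from_camera'])
{'time': 0.1, 'q': array([-1.49858593e+00,  2.59126556e-01,  2.08670138e-02,  1.33372952e+00,
       -1.71813845e-06,  1.41819343e+00]), 'joint_vel': array([ 3.95573950e-04, -5.56367229e-04,  3.04112409e-03, -1.11772355e-04,
       -9.76758646e-05,  4.75439141e-04]), 'joint_efforts': array([ 4.20090117e-03, -5.56698811e+01,  3.45066977e+01,  1.17356380e-02,
       -3.30177381e-04,  9.61136664e-06]), 'tool_pos': array([ 0.12258348, -0.53590833,  0.23074327]), 'tool_rot': array([-3.14141304e+00,  1.17913062e-03, -1.34598293e+00]), 'force': array([ 0.2782781 , -0.45285357,  0.46115744]), 'wrist_torque': array([ 0.00846013, -0.05576998,  0.02535558]), 'opening': 0.08532777464253585}
```

View pics/top0.png

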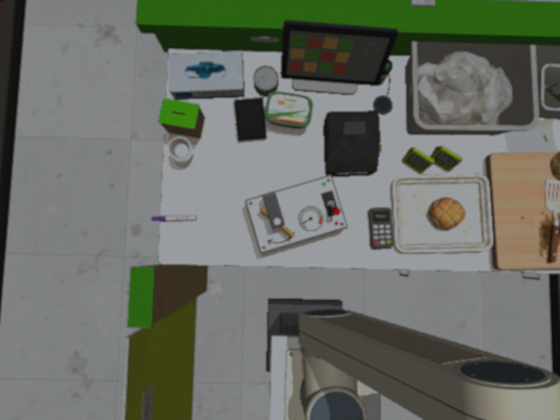

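View pics/side0.png

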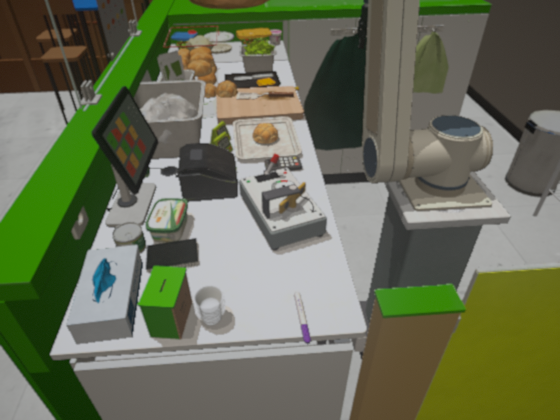

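The top view shows the case at about (295,215), tilted, with the key on the left under the bracket near (275,218), the gauge at (311,218) and the lever at (333,208). Next I'll crop both views closer.

Run:
```python
import cv2,numpy as np
t=cv2.imread("pics/top0.png")[165:265,235:360];s=cv2.imread("pics/side0.png")[140:250,230:340]
a=cv2.resize(t,None,fx=3.4,fy=3.4*1,interpolation=cv2.INTER_CUBIC)
a=cv2.resize(t,(750,600),interpolation=cv2.INTER_CUBIC);cv2.imwrite("pics/top0c.png",a)
```

```text
(no output)
```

View pics/top0c.png

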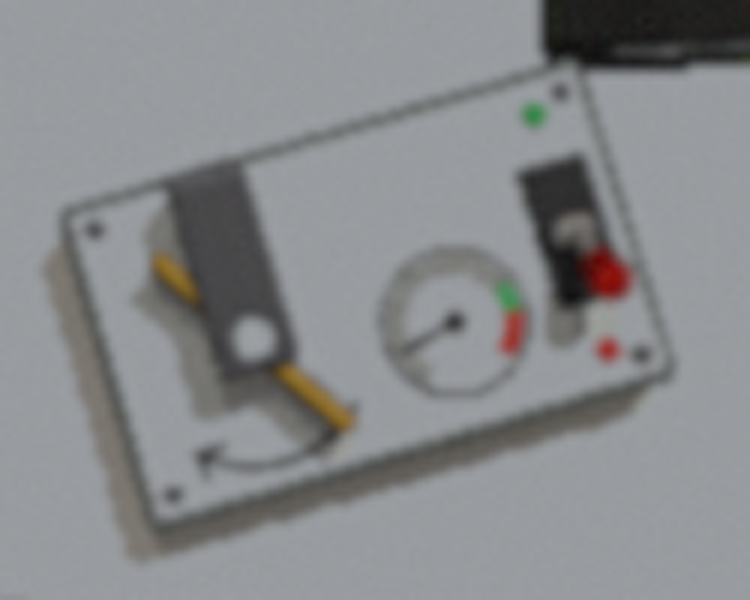

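The crop shows the top-plate corners at crop pixels (65,212), (578,62), (672,375) and (160,522), at 6x scale. The key wings run from (155,258) to (350,425), and the gauge pointer reads about 0.95 rad wound. The lever is at the red dot. I'll fit the case pose next.

```bash
cat > h.py <<'E'
import cv2,numpy as np
from rig import robot,optics,order
from scipy.spatial.transform import Rotation as R
F=np.diag([1,-1,-1.])
def proj(P,s):
    W=s["world_from_camera"];c=(np.atleast_2d(P)-W[:3,3])@W[:3,:3]@F
    u=c@s["mtx"].T;return u[:,:2]/u[:,2:]
def unproj(px,z,s):
    W=s["world_from_camera"];px=np.atleast_2d(px)
    d=np.c_[px,np.ones(len(px))]@np.linalg.inv(s["mtx"]).T@F@W[:3,:3].T;o=W[:3,3]
    return o+d*((z-o[2])/d[:,2])[:,None]
E
python3 - <<'E'
from h import *
from scipy.optimize import least_squares
s=optics.snapshot("top")
px=(np.array([[65,212],[578,62],[672,375],[160,522],[455,322]])+.5)/6-.5+[235,165]
C=np.array([[80,130],[80,-130],[-80,-130],[-80,130],[-25,-35]])/1000
w=unproj(px,.07,s)
f=lambda p:(C@np.array([[np.cos(p[2]),np.sin(p[2])],[-np.sin(p[2]),np.cos(p[2])]])+p[:2]-w[:,:2]).ravel()
r=least_squares(f,[.45,.1,.2]);p=r.x;print(p,(r.fun*1000).round(1))
np.save("case.npy",p)
c,sn=np.cos(p[2]),np.sin(p[2]);M=np.array([[c,-sn],[sn,c]])
def W(x,y,z):return np.r_[M@[x,y]+p[:2],z]
print("hub",W(-.01,.06,.104),"lever tip",W(-.03,-.1,.134))
print("keyends",unproj((np.array([[155,258],[350,425],[610,272]])+.5)/6-.5+[235,165],.112,s))
a=np.array([W(-.01,.06,.104),W(-.03,-.1,.134),W(-.024,.06,.134)])
print((proj(a,s)-[235,165])*6)
s=optics.snapshot("side");im=s["color"].copy()
pts=[W(x,y,.07) for x,y in C]+list(a)
for u in proj(np.array(pts),s):cv2.circle(im,tuple(np.int32(u.round())),1,(255,0,255),-1)
cv2.imwrite("pics/sidec.png",cv2.resize(im[140:260,215:355],(700,600),interpolation=cv2.INTER_CUBIC))
E
```

```text
[0.50268233 0.09647103 0.31072761] [ 2.6  4.3  4.  -2.7 -1.  -5.4 -5.8  4.2  0.1 -0.4]
hub [0.47481612 0.1505402  0.104     ] lever tip [ 0.50469413 -0.00791265  0.134     ]
keyends [[ 0.51155722  0.19627011  0.112     ]
 [ 0.43832137  0.10631488  0.112     ]
 [ 0.51070943 -0.01013194  0.112     ]]
[[251.18704802 340.33874077]
 [610.05298939 278.00918902]
 [261.00016578 365.96669329]]
```

View pics/sidec.png

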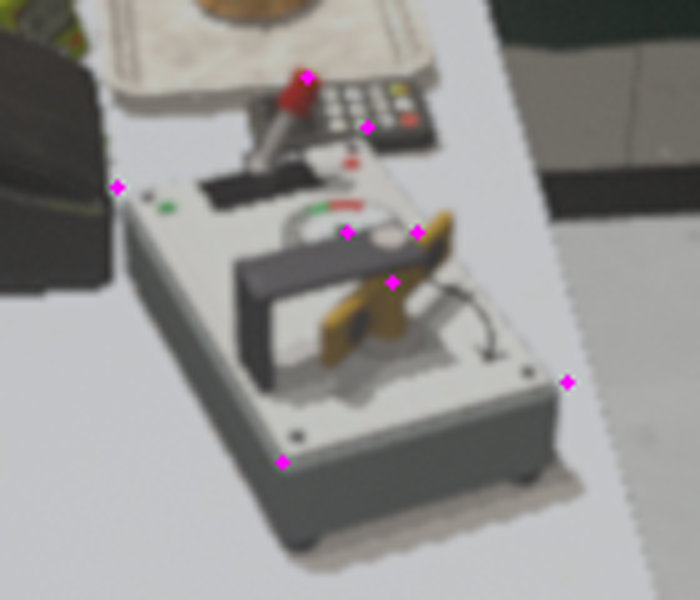

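The case pose is consistent. The hub is at (0.475, 0.151), case yaw is 0.31 and the key is at about 0.99 rad. In the side view the projected hub, bracket and lever points land on the real ones. My plan is to push the wings with shut fingers along an arc, in two strokes. Next is a planner that prints rows in tool axes.

```bash
cat >> h.py <<'E'
p=np.load("case.npy");YAW=p[2]
HUB=np.array([.4748,.1508])
M=np.array([[np.cos(YAW),-np.sin(YAW)],[np.sin(YAW),np.cos(YAW)]])
def arc(phi,z,r=.045):
    f=np.radians(phi);return [*(HUB+M@[r*np.sin(f),r*np.cos(f)]),z]
def case(x,y,z):return [*(p[:2]+M@[x,y]),z]
def plan(wps,n=5):
    "wps: (pos,yaw); n per call; prints travel (cm), dr in tool axes of the predicted call start"
    o=robot.get_obs();P=o["tool_pos"];Q=R.from_euler("xyz",o["tool_rot"])
    for i in range(0,len(wps),n):
        g=wps[i:i+n];g=g+[g[-1]]*(n-len(g))
        T=[Q.inv().apply(np.array(a)-P)*100 for a,_ in g]
        Z=[(Q.inv()*R.from_euler("xyz",[np.pi,0,y])).as_rotvec() for _,y in g]
        print("travel",np.round(T,1).tolist(),"dr",(np.round(Z,3)+0.).tolist())
        P=np.array(g[-1][0]);Q=R.from_euler("xyz",[np.pi,0,g[-1][1]])
E
python3 - <<'E'
from h import *
a0=-1.346;t=arc(190,.17);print(t)
a1=np.arctan2(t[1],t[0]);r1=np.hypot(*t[:2])
w=[]
for k in range(1,16):
    s=k/15;a=a0+s*(a1-a0);r=.55+s*(r1-.55);w.append(([r*np.cos(a),r*np.sin(a),.27],a0+min(1,k/12.)*(YAW-a0)))
w+=[([*t[:2],.17],YAW)]*5
plan(w)
E
```

```text
[np.float64(0.48090983119627834), np.float64(0.10621670758285134), 0.17]
travel [[-0.7, -5.7, -3.9], [-1.9, -11.2, -3.9], [-3.7, -16.6, -3.9], [-6.1, -21.6, -3.9], [-9.0, -26.4, -3.9]] dr [[0.0, 0.001, -0.138], [0.0, 0.001, -0.276], [0.0, 0.001, -0.414], [0.0, 0.001, -0.552], [0.0, 0.001, -0.69]]
travel [[0.3, -5.5, -0.0], [-0.0, -11.0, -0.0], [-0.9, -16.4, -0.0], [-2.3, -21.6, -0.0], [-4.3, -26.6, -0.0]] dr [[0.0, 0.0, -0.138], [0.0, 0.0, -0.276], [0.0, 0.0, -0.414], [0.0, 0.0, -0.552], [0.0, 0.0, -0.69]]
travel [[1.1, -5.2, -0.0], [1.7, -10.5, -0.0], [1.7, -15.7, -0.0], [1.2, -20.9, -0.0], [0.2, -25.9, -0.0]] dr [[0.0, 0.0, -0.138], [0.0, 0.0, -0.276], [0.0, 0.0, -0.276], [0.0, 0.0, -0.276], [0.0, 0.0, -0.276]]
travel [[0.0, -0.0, 10.0], [0.0, -0.0, 10.0], [0.0, -0.0, 10.0], [0.0, -0.0, 10.0], [0.0, -0.0, 10.0]] dr [[0.0, 0.0, 0.0], [0.0, 0.0, 0.0], [0.0, 0.0, 0.0], [0.0, 0.0, 0.0], [0.0, 0.0, 0.0]]
```

Call:
carry_out:
  hand: [0, 0, 0, 0, 0]
  travel:
    - [-0.6, -4.5, -2]
    - [-1.8, -9, -4]
    - [-3.3, -14, -4]
    - [-5.5, -19, -4]
    - [-8, -24, -4]
  dr:
    - [0, 0, -0.13]
    - [0, 0, -0.26]
    - [0, 0, -0.4]
    - [0, 0, -0.53]
    - [0, 0, -0.66]

```text
time: 0.7
tool_pos: [0.3298, -0.4118, 0.2709]
tool_rot: [-3.141, 0.001, -0.681]
force: [0.0, -0.1, -0.6]
opening: 0.012
```

Call:
carry_out:
  hand: [0, 0, 0, 0, 0]
  travel:
    - [0.2, -4.5, 0]
    - [0, -9, 0]
    - [-0.7, -14, 0]
    - [-2, -19, 0]
    - [-3.5, -24, 0]
  dr:
    - [0, 0, -0.13]
    - [0, 0, -0.26]
    - [0, 0, -0.4]
    - [0, 0, -0.53]
    - [0, 0, -0.66]

```text
time: 1.2
tool_pos: [0.4527, -0.2054, 0.2708]
tool_rot: [-3.141, 0.0, -0.016]
force: [1.1, -0.4, -0.1]
opening: 0.0002
```

Run:
```python
from h import *
o=robot.get_obs();print(o["q"].round(2),o["tool_pos"].round(3),o["tool_rot"].round(3),o["opening"])
t=np.array(arc(190,.2));P=o["tool_pos"];y=o["tool_rot"][2]
plan([(P+(t-P)*k/8,y+(YAW-y)*min(1,k/5)) for k in range(1,9)]+[(t,YAW)]*2)
```

```text
[-0.6   0.16 -0.01  1.4   0.    0.99] [ 0.453 -0.205  0.271] [-3.141  0.    -0.016] 0.0001562117196474043
travel [[0.3, -3.9, 0.9], [0.6, -7.8, 1.8], [0.9, -11.7, 2.7], [1.2, -15.6, 3.6], [1.5, -19.5, 4.4]] dr [[-0.001, 0.0, -0.065], [-0.001, 0.0, -0.131], [-0.001, 0.0, -0.196], [-0.001, 0.0, -0.261], [-0.001, 0.0, -0.326]]
travel [[1.5, -3.6, 0.9], [3.1, -7.2, 1.8], [4.6, -10.8, 2.7], [4.6, -10.8, 2.7], [4.6, -10.8, 2.7]] dr [[0.0, 0.0, 0.0], [0.0, 0.0, 0.0], [0.0, 0.0, 0.0], [0.0, 0.0, 0.0], [0.0, 0.0, 0.0]]
```

Call:
carry_out:
  hand: [0, 0, 0, 0, 0]
  travel:
    - [0.3, -3.9, 0]
    - [0.6, -7.8, 0]
    - [0.9, -11.7, 0]
    - [1.2, -15.6, 0]
    - [1.5, -19.5, 2]
  dr:
    - [0, 0, -0.065]
    - [0, 0, -0.13]
    - [0, 0, -0.196]
    - [0, 0, -0.26]
    - [0, 0, -0.326]

```text
time: 1.7
tool_pos: [0.4716, -0.0093, 0.2526]
tool_rot: [3.141, -0.004, 0.313]
force: [1.0, -0.5, 0.3]
opening: 0.0001
```

Call:
carry_out:
  hand: [0, 0, 0, 0, 0]
  travel:
    - [1.5, -3.6, 0]
    - [3.1, -7.2, 2]
    - [4.6, -10.8, 4]
    - [4.6, -10.8, 5]
    - [4.6, -10.8, 5]
  dr:
    - [0, 0, 0]
    - [0, 0, 0]
    - [0, 0, 0]
    - [0, 0, 0]
    - [0, 0, 0]

```text
time: 2.2
tool_pos: [0.4814, 0.1083, 0.2013]
tool_rot: [3.141, -0.001, 0.315]
force: [-1.4, -0.6, 0.6]
opening: -0.0
```

Run:
```python
from h import *
o=robot.get_obs();print(o["q"].round(2),o["tool_pos"].round(3),o["tool_rot"].round(3),o["force"])
a=arc(190,.093);P=o["tool_pos"];b=np.array(arc(190,P[2]))
plan([((b,YAW))]*1+[(b+(np.array(a)-b)*k/3,YAW) for k in (1,2,3)]+[(a,YAW)]+[(arc(190+9.5*k,.093),YAW) for k in range(1,21)])
```

```text
[ 0.05  0.17 -0.17  1.23 -0.    1.31] [0.481 0.108 0.201] [ 3.141e+00 -1.000e-03  3.150e-01] [-1.43587331 -0.64103192  0.56281275]
travel [[-0.1, 0.2, -0.0], [-0.1, 0.2, 3.6], [-0.1, 0.2, 7.2], [-0.1, 0.2, 10.8], [-0.1, 0.2, 10.8]] dr [[0.001, -0.001, 0.005], [0.001, -0.001, 0.005], [0.001, -0.001, 0.005], [0.001, -0.001, 0.005], [0.001, -0.001, 0.005]]
travel [[-0.7, -0.2, -0.0], [-1.4, -0.5, -0.0], [-2.0, -0.9, -0.0], [-2.6, -1.4, -0.0], [-3.0, -2.0, -0.0]] dr [[0.0, 0.0, 0.0], [0.0, 0.0, 0.0], [0.0, 0.0, 0.0], [0.0, 0.0, 0.0], [0.0, 0.0, 0.0]]
travel [[-0.3, -0.7, -0.0], [-0.6, -1.4, -0.0], [-0.7, -2.1, -0.0], [-0.7, -2.8, -0.0], [-0.6, -3.6, -0.0]] dr [[0.0, 0.0, 0.0], [0.0, 0.0, 0.0], [0.0, 0.0, 0.0], [0.0, 0.0, 0.0], [0.0, 0.0, 0.0]]
travel [[0.3, -0.7, -0.0], [0.6, -1.4, -0.0], [1.1, -1.9, -0.0], [1.6, -2.4, -0.0], [2.3, -2.8, -0.0]] dr [[0.0, 0.0, 0.0], [0.0, 0.0, 0.0], [0.0, 0.0, 0.0], [0.0, 0.0, 0.0], [0.0, 0.0, 0.0]]
travel [[0.7, -0.3, -0.0], [1.4, -0.5, -0.0], [2.2, -0.5, -0.0], [2.9, -0.4, -0.0], [3.6, -0.2, -0.0]] dr [[0.0, 0.0, 0.0], [0.0, 0.0, 0.0], [0.0, 0.0, 0.0], [0.0, 0.0, 0.0], [0.0, 0.0, 0.0]]
```

Call:
carry_out:
  hand: [0, 0, 0, 0, 0]
  travel:
    - [-0.1, 0.2, 1]
    - [-0.1, 0.2, 4]
    - [-0.1, 0.2, 7.5]
    - [-0.1, 0.2, 10.8]
    - [-0.1, 0.2, 10.8]
  dr:
    - [0, 0, 0.005]
    - [0, 0, 0.005]
    - [0, 0, 0.005]
    - [0, 0, 0.005]
    - [0, 0, 0.005]

```text
time: 2.7
tool_pos: [0.479, 0.1045, 0.0902]
tool_rot: [-3.141, 0.005, 0.308]
force: [-0.9, -0.7, -0.7]
opening: -0.0003
```

Call:
carry_out:
  hand: [0, 0, 0, 0, 0]
  travel:
    - [-0.7, -0.2, 0]
    - [-1.4, -0.5, 0]
    - [-2, -0.9, 0]
    - [-2.6, -1.4, 0]
    - [-3, -2, 0]
  dr:
    - [0, 0, 0]
    - [0, 0, 0]
    - [0, 0, 0]
    - [0, 0, 0]
    - [0, 0, 0]

```text
time: 3.2
tool_pos: [0.4458, 0.1144, 0.0921]
tool_rot: [3.14, -0.0, 0.307]
force: [6.7, -2.0, -0.8]
opening: -0.0003
```

```bash
cat >> h.py <<'E'
def where():
    o=robot.get_obs();d=M.T@(o["tool_pos"][:2]-HUB)
    print("t",o["time"],"r",np.hypot(*d).round(4),"phi",np.degrees(np.arctan2(*d)).round(1)%360,"z",o["tool_pos"][2].round(4),o["tool_rot"].round(3),o["force"].round(1))
E
python3 - <<'E'
from h import *
where()
plan([(arc(237.5+9.5*k,.093),YAW) for k in range(1,16)])
E
```

```text
t 3.2 r 0.0465 phi 236.3 z 0.0921 [ 3.14  -0.     0.307] [ 6.7 -2.  -0.8]
travel [[-0.3, -0.8, -0.1], [-0.5, -1.5, -0.1], [-0.6, -2.3, -0.1], [-0.6, -3.0, -0.1], [-0.5, -3.7, -0.1]] dr [[0.001, 0.0, -0.003], [0.001, 0.0, -0.003], [0.001, 0.0, -0.003], [0.001, 0.0, -0.003], [0.001, 0.0, -0.003]]
travel [[0.3, -0.7, -0.0], [0.6, -1.4, -0.0], [1.1, -1.9, -0.0], [1.6, -2.4, -0.0], [2.3, -2.8, -0.0]] dr [[0.0, 0.0, 0.0], [0.0, 0.0, 0.0], [0.0, 0.0, 0.0], [0.0, 0.0, 0.0], [0.0, 0.0, 0.0]]
travel [[0.7, -0.3, -0.0], [1.4, -0.5, -0.0], [2.2, -0.5, -0.0], [2.9, -0.4, -0.0], [3.6, -0.2, -0.0]] dr [[0.0, 0.0, 0.0], [0.0, 0.0, 0.0], [0.0, 0.0, 0.0], [0.0, 0.0, 0.0], [0.0, 0.0, 0.0]]
```

Call:
carry_out:
  hand: [0, 0, 0, 0, 0]
  travel:
    - [-0.3, -0.8, 0]
    - [-0.5, -1.5, 0]
    - [-0.6, -2.3, 0]
    - [-0.6, -3, 0]
    - [-0.5, -3.7, 0]
  dr:
    - [0, 0, 0]
    - [0, 0, 0]
    - [0, 0, 0]
    - [0, 0, 0]
    - [0, 0, 0]

```text
time: 3.7
tool_pos: [0.4309, 0.1474, 0.0936]
tool_rot: [3.137, -0.003, 0.306]
force: [3.3, -9.4, 2.0]
opening: 0.0005
```

Call:
carry_out:
  hand: [0, 0, 0, 0, 0]
  travel:
    - [0.3, -0.7, 0]
    - [0.6, -1.4, 0]
    - [1.1, -1.9, 0]
    - [1.6, -2.4, 0]
    - [2.3, -2.8, 0]
  dr:
    - [0, 0, 0]
    - [0, 0, 0]
    - [0, 0, 0]
    - [0, 0, 0]
    - [0, 0, 0]

```text
time: 4.2
tool_pos: [0.4431, 0.1802, 0.0944]
tool_rot: [3.134, -0.002, 0.306]
force: [-3.7, -7.3, 1.3]
opening: 0.0002
```

Run:
```python
from h import *
where()
plan([(arc(332.5+9.5*k,.093),YAW) for k in range(1,6)])
```

```text
t 4.2 r 0.0432 phi 330.7 z 0.0944 [ 3.134e+00 -2.000e-03  3.060e-01] [-3.7 -7.3  1.3]
travel [[0.7, -0.5, 0.1], [1.4, -0.7, 0.1], [2.2, -0.7, 0.1], [2.9, -0.7, 0.1], [3.7, -0.5, 0.1]] dr [[0.007, -0.002, -0.005], [0.007, -0.002, -0.005], [0.007, -0.002, -0.005], [0.007, -0.002, -0.005], [0.007, -0.002, -0.005]]
```

Call:
carry_out:
  hand: [0, 0, 0, 0, 0]
  travel:
    - [0.7, -0.5, 0]
    - [1.4, -0.7, 0]
    - [2.2, -0.7, 0]
    - [2.9, -0.7, 0]
    - [3.7, -0.5, 0]
  dr:
    - [0, 0, 0]
    - [0, 0, 0]
    - [0, 0, 0]
    - [0, 0, 0]
    - [0, 0, 0]

```text
time: 4.7
tool_pos: [0.4741, 0.1958, 0.0946]
tool_rot: [3.134, 0.002, 0.307]
force: [-8.3, -1.3, -1.0]
opening: -0.0
```

Call:
carry_out:
  hand: [0, 0, 0, 0, 0]
  travel:
    - [-0.7, -0.2, 0]
    - [-0.8, -0.2, -2]
    - [-0.8, -0.2, -5.5]
    - [-0.8, -0.2, -9]
    - [-0.8, -0.2, -9]
  dr:
    - [0, 0, 0]
    - [0, 0, 0]
    - [0, 0, 0]
    - [0, 0, 0]
    - [0, 0, 0]

```text
time: 5.2
tool_pos: [0.467, 0.1967, 0.1898]
tool_rot: [3.134, -0.007, 0.307]
force: [-0.5, 0.3, 0.2]
opening: -0.0002
```

Run:
```python
from h import *
where()
P=robot.get_obs()["tool_pos"];b=np.array(arc(188,P[2]));c=np.array(arc(188,.093))
plan([(P+(b-P)*k/4,YAW) for k in (1,2,3,4)]+[(b,YAW)]+[(b+(c-b)*k/3,YAW) for k in (1,2,3)]+[(c,YAW)]*2)
s=optics.snapshot("top");cv2.imwrite("pics/t1.png",cv2.resize(s["color"][165:265,235:360],(750,600),interpolation=cv2.INTER_CUBIC))
a=cv2.imread("pics/t1.png")
s=optics.snapshot("side");b=cv2.resize(s["color"][140:260,215:355],(700,600),interpolation=cv2.INTER_CUBIC)
cv2.imwrite("pics/both1.png",np.hstack([cv2.resize(a,(400,320)),cv2.resize(b,(373,320))]))
```

```text
t 5.2 r 0.0466 phi 8.1 z 0.1898 [ 3.134 -0.007  0.307] [-0.5  0.3  0.2]
travel [[-0.3, 2.3, 0.0], [-0.6, 4.5, 0.0], [-0.9, 6.8, 0.0], [-1.3, 9.1, 0.1], [-1.3, 9.1, 0.1]] dr [[0.008, -0.007, -0.004], [0.008, -0.007, -0.004], [0.008, -0.007, -0.004], [0.008, -0.007, -0.004], [0.008, -0.007, -0.004]]
travel [[0.0, -0.0, 3.2], [0.0, -0.0, 6.5], [0.0, -0.0, 9.7], [0.0, -0.0, 9.7], [0.0, -0.0, 9.7]] dr [[0.0, 0.0, 0.0], [0.0, 0.0, 0.0], [0.0, 0.0, 0.0], [0.0, 0.0, 0.0], [0.0, 0.0, 0.0]]
```

View pics/both1.png

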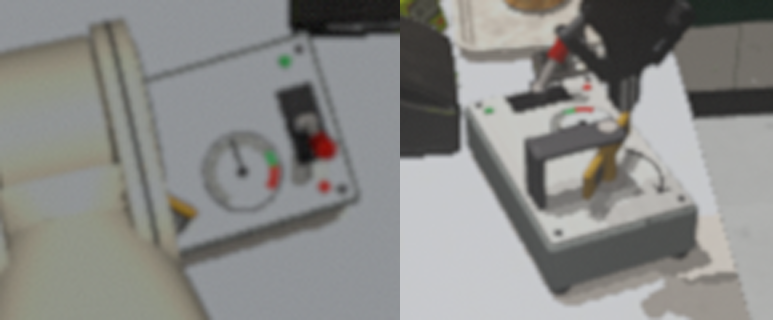

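The top crop shows the gauge pointer at (233,140) from centre (241,171), which puts the key at about 4.07 rad as predicted. Now the second stroke, on the other wing.

Call:
carry_out:
  hand: [0, 0, 0, 0, 0]
  travel:
    - [-0.3, 2.3, 0]
    - [-0.6, 4.5, 0]
    - [-0.9, 6.8, 0]
    - [-1.3, 9.1, 0]
    - [-1.3, 9.1, 0]
  dr:
    - [0.008, -0.007, 0]
    - [0.008, -0.007, 0]
    - [0.008, -0.007, 0]
    - [0.008, -0.007, 0]
    - [0.008, -0.007, 0]

```text
time: 5.8
tool_pos: [0.48, 0.1038, 0.1855]
tool_rot: [-3.141, 0.008, 0.305]
force: [0.1, 0.3, -0.1]
opening: -0.0003
```

Run:
```python
from h import *
where()
P=robot.get_obs()["tool_pos"];b=np.array(arc(188,P[2]));c=np.array(arc(188,.093))
plan([(b,YAW)]+[(b+(c-b)*k/3,YAW) for k in (1,2,3)]+[(c,YAW)]+[(arc(188+9.*k,.093),YAW) for k in range(1,16)])
```

```text
t 5.8 r 0.0473 phi 191.5 z 0.1855 [-3.141  0.008  0.305] [ 0.1  0.3 -0.1]
travel [[0.3, -0.2, -0.0], [0.3, -0.2, 3.1], [0.4, -0.2, 6.2], [0.4, -0.2, 9.2], [0.4, -0.2, 9.2]] dr [[0.0, 0.008, -0.006], [0.0, 0.008, -0.006], [0.0, 0.008, -0.006], [0.0, 0.008, -0.006], [0.0, 0.008, -0.006]]
travel [[-0.7, -0.2, -0.0], [-1.3, -0.4, -0.0], [-2.0, -0.8, -0.0], [-2.5, -1.2, -0.0], [-3.0, -1.7, -0.0]] dr [[0.0, 0.0, 0.0], [0.0, 0.0, 0.0], [0.0, 0.0, 0.0], [0.0, 0.0, 0.0], [0.0, 0.0, 0.0]]
travel [[-0.4, -0.6, -0.0], [-0.7, -1.2, -0.0], [-0.8, -1.9, -0.0], [-0.9, -2.6, -0.0], [-0.9, -3.3, -0.0]] dr [[0.0, 0.0, 0.0], [0.0, 0.0, 0.0], [0.0, 0.0, 0.0], [0.0, 0.0, 0.0], [0.0, 0.0, 0.0]]
travel [[0.2, -0.7, -0.0], [0.4, -1.3, -0.0], [0.8, -2.0, -0.0], [1.2, -2.5, -0.0], [1.7, -3.0, -0.0]] dr [[0.0, 0.0, 0.0], [0.0, 0.0, 0.0], [0.0, 0.0, 0.0], [0.0, 0.0, 0.0], [0.0, 0.0, 0.0]]
```

Call:
carry_out:
  hand: [0, 0, 0, 0, 0]
  travel:
    - [0.4, -0.1, 0]
    - [0.4, -0.1, 3]
    - [0.4, -0.1, 6]
    - [0.4, -0.1, 9.2]
    - [0.4, -0.1, 9.2]
  dr:
    - [0, 0.008, 0]
    - [0, 0.008, 0]
    - [0, 0.008, 0]
    - [0, 0.008, 0]
    - [0, 0.008, 0]

```text
time: 6.3
tool_pos: [0.48, 0.1066, 0.0899]
tool_rot: [-3.139, 0.006, 0.306]
force: [-1.0, -0.9, 0.6]
opening: -0.0002
```

Call:
carry_out:
  hand: [0, 0, 0, 0, 0]
  travel:
    - [-0.7, -0.2, 0]
    - [-1.3, -0.4, 0]
    - [-2, -0.8, 0]
    - [-2.5, -1.2, 0]
    - [-3, -1.7, 0]
  dr:
    - [0, 0, 0]
    - [0, 0, 0]
    - [0, 0, 0]
    - [0, 0, 0]
    - [0, 0, 0]

```text
time: 6.8
tool_pos: [0.4485, 0.1138, 0.0924]
tool_rot: [3.141, -0.0, 0.305]
force: [8.0, -2.7, -1.6]
opening: 0.0002
```

Call:
carry_out:
  hand: [0, 0, 0, 0, 0]
  travel:
    - [-0.4, -0.6, 0]
    - [-0.7, -1.2, 0]
    - [-0.8, -1.9, 0]
    - [-0.9, -2.6, 0]
    - [-0.9, -3.3, 0]
  dr:
    - [0, 0, 0]
    - [0, 0, 0]
    - [0, 0, 0]
    - [0, 0, 0]
    - [0, 0, 0]

```text
time: 7.3
tool_pos: [0.4318, 0.1418, 0.0948]
tool_rot: [3.137, -0.005, 0.304]
force: [4.7, -9.8, 2.2]
opening: -0.0002
```

Run:
```python
from h import *
where()
plan([(arc(278+8.8*k,.093),YAW) for k in range(1,6)])
```

```text
t 7.3 r 0.0439 phi 276.0 z 0.0948 [ 3.137 -0.005  0.304] [ 4.7 -9.8  2.2]
travel [[0.1, -0.8, 0.2], [0.3, -1.5, 0.2], [0.6, -2.1, 0.2], [1.1, -2.6, 0.2], [1.6, -3.1, 0.2]] dr [[0.004, -0.005, -0.006], [0.004, -0.005, -0.006], [0.004, -0.005, -0.006], [0.004, -0.005, -0.006], [0.004, -0.005, -0.006]]
```

Call:
carry_out:
  hand: [0, 0, 0, 0, 0]
  travel:
    - [0.1, -0.8, 0.1]
    - [0.3, -1.5, 0.1]
    - [0.6, -2.1, 0.1]
    - [1.1, -2.6, 0.1]
    - [1.6, -3.1, 0.1]
  dr:
    - [0, 0, 0]
    - [0, 0, 0]
    - [0, 0, 0]
    - [0, 0, 0]
    - [0, 0, 0]

```text
time: 7.8
tool_pos: [0.4372, 0.1752, 0.0953]
tool_rot: [3.134, -0.005, 0.304]
force: [-3.4, -9.2, 1.6]
opening: -0.0001
```

Run:
```python
from h import *
where()
plan([(arc(322+3*k,.093),YAW) for k in range(1,6)])
s=optics.snapshot("top");a=cv2.resize(s["color"][185:245,285:360],(500,400),interpolation=cv2.INTER_CUBIC)
s=optics.snapshot("side");b=cv2.resize(s["color"][140:260,215:355],(290,250),interpolation=cv2.INTER_CUBIC)
c=np.zeros((400,790,3),np.uint8);c[:,:500]=a;c[:250,500:]=b;cv2.imwrite("pics/both2.png",c)
```

```text
t 7.8 r 0.0448 phi 320.7 z 0.0953 [ 3.134 -0.005  0.304] [-3.4 -9.2  1.6]
travel [[0.3, -0.2, 0.2], [0.4, -0.4, 0.2], [0.6, -0.5, 0.2], [0.9, -0.6, 0.2], [1.1, -0.7, 0.2]] dr [[0.008, -0.005, -0.007], [0.008, -0.005, -0.007], [0.008, -0.005, -0.007], [0.008, -0.005, -0.007], [0.008, -0.005, -0.007]]
```

View pics/both2.png

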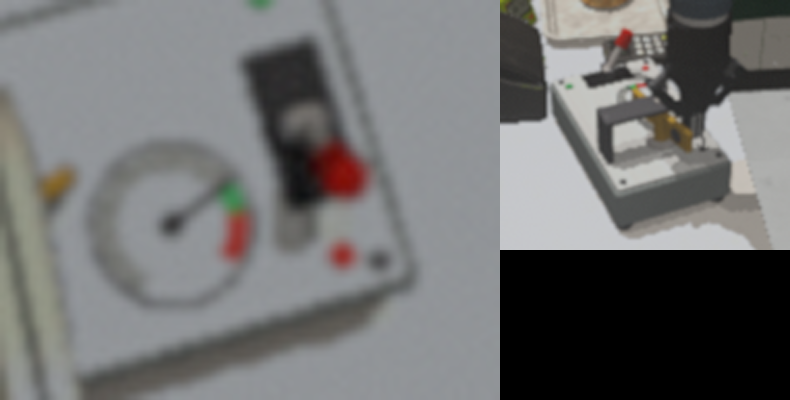

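The pointer tip is at (224,183) from centre (172,224), so the key is at about 6.02 rad, right at the edge of the green. I need about 0.35 to 0.4 rad more.

Run:
```python
from h import *
P=robot.get_obs()["tool_pos"]
plan([(arc(322+3.6*k,P[2]),YAW) for k in range(1,6)])
```

```text
travel [[0.2, -0.2, 0.0], [0.5, -0.3, 0.0], [0.7, -0.5, 0.0], [1.0, -0.6, 0.0], [1.2, -0.7, 0.0]] dr [[0.006, -0.005, -0.006], [0.006, -0.005, -0.006], [0.006, -0.005, -0.006], [0.006, -0.005, -0.006], [0.006, -0.005, -0.006]]
```

Call:
carry_out:
  hand: [0, 0, 0, 0, 0]
  travel:
    - [0.3, -0.2, 0]
    - [0.6, -0.4, 0]
    - [0.9, -0.6, 0]
    - [1.3, -0.7, 0]
    - [1.3, -0.7, 0]
  dr:
    - [0, 0, 0]
    - [0, 0, 0]
    - [0, 0, 0]
    - [0, 0, 0]
    - [0, 0, 0]

```text
time: 8.4
tool_pos: [0.4464, 0.1857, 0.0963]
tool_rot: [3.133, -0.004, 0.304]
force: [-4.8, -6.5, 0.2]
opening: -0.0002
```

Call:
carry_out:
  hand: [0, 0, 0, 0, 0]
  travel:
    - [-0.5, 0, 0]
    - [-0.8, 0, -2]
    - [-0.8, 0, -5.5]
    - [-0.8, 0, -9]
    - [-0.8, 0, -9]
  dr:
    - [0, 0, 0]
    - [0, 0, 0]
    - [0, 0, 0]
    - [0, 0, 0]
    - [0, 0, 0]

```text
time: 8.9
tool_pos: [0.4397, 0.1847, 0.1918]
tool_rot: [3.133, -0.013, 0.305]
force: [0.8, 0.1, -0.0]
opening: 0.0003
```

Run:
```python
from h import *
where()
P=robot.get_obs()["tool_pos"];b=np.array(case(-.075,-.1,.19));c=np.array(case(-.075,-.1,.118))
plan([(P+(b-P)*k/5,YAW) for k in range(1,6)]+[(b+(c-b)*k/4,YAW) for k in range(1,5)])
s=optics.snapshot("top");a=cv2.resize(s["color"][185:245,285:360],(500,400),interpolation=cv2.INTER_CUBIC)
s=optics.snapshot("side");b=cv2.resize(s["color"][140:260,215:355],(290,250),interpolation=cv2.INTER_CUBIC)
c=np.zeros((400,790,3),np.uint8);c[:,:500]=a;c[:250,500:]=b;cv2.imwrite("pics/both3.png",c)
```

```text
t 8.9 r 0.0488 phi 331.8 z 0.1918 [ 3.133 -0.013  0.305] [ 0.8  0.1 -0. ]
travel [[-0.8, 4.1, 0.1], [-1.6, 8.1, 0.1], [-2.4, 12.2, 0.2], [-3.3, 16.3, 0.2], [-4.1, 20.4, 0.3]] dr [[0.009, -0.013, -0.006], [0.009, -0.013, -0.006], [0.009, -0.013, -0.006], [0.009, -0.013, -0.006], [0.009, -0.013, -0.006]]
travel [[-0.0, 0.0, 1.8], [-0.0, 0.0, 3.6], [-0.0, 0.0, 5.4], [-0.0, 0.0, 7.2], [-0.0, 0.0, 7.2]] dr [[0.0, 0.0, 0.0], [0.0, 0.0, 0.0], [0.0, 0.0, 0.0], [0.0, 0.0, 0.0], [0.0, 0.0, 0.0]]
```

View pics/both3.png

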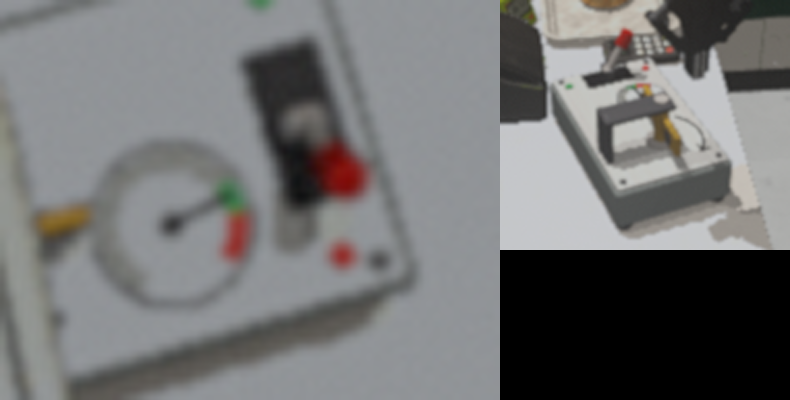

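The pointer tip at (228,196) gives about 6.36 rad, mid-green, with the fingers clear of the key. The lever is next.

Call:
carry_out:
  hand: [0, 0, 0, 0, 0]
  travel:
    - [-1, 4, 0]
    - [-2.2, 8, 0]
    - [-3.2, 12.2, 0]
    - [-4, 16.3, 0]
    - [-4.1, 20.4, 0]
  dr:
    - [0.009, -0.013, 0]
    - [0.009, -0.013, 0]
    - [0.009, -0.013, 0]
    - [0.009, -0.013, 0]
    - [0.009, -0.013, 0]

```text
time: 9.5
tool_pos: [0.4589, -0.0239, 0.1886]
tool_rot: [-3.14, 0.007, 0.305]
force: [0.5, 0.3, 0.3]
opening: -0.0004
```

Run:
```python
from h import *
P=robot.get_obs()["tool_pos"];print(M.T@(P[:2]-p[:2]),robot.get_obs()["tool_rot"])
c=case(-.075,-.1,.118)
plan([(case(-.075,-.1,z),YAW) for z in (.18,.16,.14,.12,.118)]+[(case(-.075+.015*k,-.1,.118),YAW) for k in range(1,6)]+[(case(-.0+.004*k,-.1,.118),YAW) for k in range(1,6)])
```

```text
[-0.07845873 -0.10127586] [-3.14010045  0.00707308  0.3045365 ]
travel [[0.4, -0.1, 0.9], [0.4, -0.1, 2.9], [0.4, -0.1, 4.9], [0.4, -0.1, 6.9], [0.4, -0.1, 7.1]] dr [[-0.002, 0.007, -0.006], [-0.002, 0.007, -0.006], [-0.002, 0.007, -0.006], [-0.002, 0.007, -0.006], [-0.002, 0.007, -0.006]]
travel [[1.5, -0.0, -0.0], [3.0, 0.0, 0.0], [4.5, -0.0, -0.0], [6.0, 0.0, 0.0], [7.5, -0.0, -0.0]] dr [[0.0, 0.0, 0.0], [0.0, 0.0, 0.0], [0.0, 0.0, 0.0], [0.0, 0.0, 0.0], [0.0, 0.0, 0.0]]
travel [[0.4, 0.0, 0.0], [0.8, 0.0, 0.0], [1.2, 0.0, 0.0], [1.6, 0.0, 0.0], [2.0, 0.0, 0.0]] dr [[0.0, 0.0, 0.0], [0.0, 0.0, 0.0], [0.0, 0.0, 0.0], [0.0, 0.0, 0.0], [0.0, 0.0, 0.0]]
```

Call:
carry_out:
  hand: [0, 0, 0, 0, 0]
  travel:
    - [0.4, 0, 1]
    - [0.4, -0.1, 3]
    - [0.4, -0.1, 5]
    - [0.4, -0.1, 7]
    - [0.4, -0.1, 7]
  dr:
    - [0, 0.007, 0]
    - [0, 0.007, 0]
    - [0, 0.007, 0]
    - [0, 0.007, 0]
    - [0, 0.007, 0]

```text
time: 10.0
tool_pos: [0.4598, -0.0213, 0.116]
tool_rot: [-3.137, 0.005, 0.304]
force: [0.4, -0.1, 0.1]
opening: 0.0002
```

Call:
carry_out:
  hand: [0, 0, 0, 0, 0]
  travel:
    - [1.5, 0, 0]
    - [3, 0, 0]
    - [4.2, 0, 0]
    - [5.4, 0, 0]
    - [6.6, 0, 0]
  dr:
    - [0, 0, 0]
    - [0, 0, 0]
    - [0, 0, 0]
    - [0, 0, 0]
    - [0, 0, 0]

```text
time: 10.5
tool_pos: [0.5239, -0.0011, 0.116]
tool_rot: [-3.137, 0.004, 0.305]
force: [-0.1, -0.0, -0.3]
opening: -0.0004
```

Call:
carry_out:
  hand: [0, 0, 0, 0, 0]
  travel:
    - [0, 0, 0]
    - [-2, 0, 0]
    - [-5, 0, 0]
    - [-7, 0, -3]
    - [-7, 0, -7]
  dr:
    - [0, 0, 0]
    - [0, 0, 0]
    - [0, 0, 0]
    - [0, 0, 0]
    - [0, 0, 0]

```text
time: 11.0
tool_pos: [0.4541, -0.0222, 0.1859]
tool_rot: [-3.135, 0.008, 0.304]
force: [0.9, -0.8, 0.1]
opening: 0.0002
```

Run:
```python
from h import *
where()
s=optics.snapshot("top");a=cv2.resize(s["color"][165:265,235:360],(500,400),interpolation=cv2.INTER_CUBIC)
s=optics.snapshot("side");b=cv2.resize(s["color"][140:260,215:355],(290,250),interpolation=cv2.INTER_CUBIC)
c=np.zeros((400,790,3),np.uint8);c[:,:500]=a;c[:250,500:]=b;cv2.imwrite("pics/both4.png",c)
```

```text
t 11.0 r 0.1742 phi 204.6 z 0.1859 [-3.135  0.008  0.304] [ 0.9 -0.8  0.1]
```

View pics/both4.png

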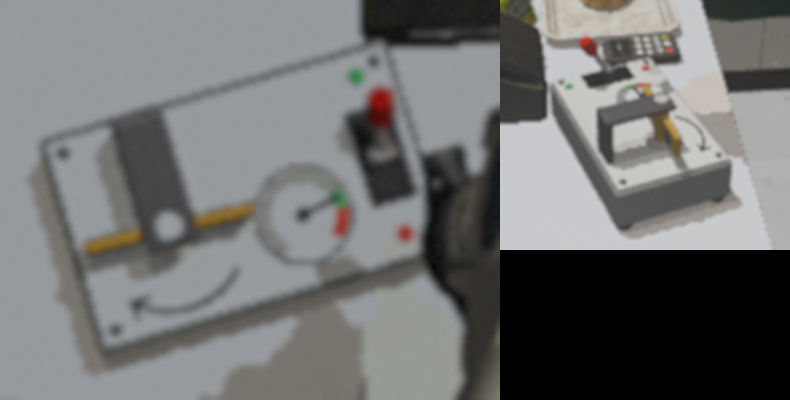

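The lever grip at (380,105) now leans back to the green dot. The pointer at (337,197) is still in the green at about 6.36 rad, and the wing line gives the same value. The gripper is clear of everything, so I'm handing in.

```bash
python3 -c "
from rig import order;print(order.hand_in())"
```

```text
the job is handed in; nothing more can be done
None
```

The timer is wound into the green zone and the red lever is over at the green dot. I handed the job in at about 11 s on the robot's clock.

- **Winding:** I turned the key clockwise from about 1.0 rad to 6.36 rad by pushing its wings with the shut fingers. It took two strokes, the second stopped for a gauge check and then finished. Wrist force readings stayed near 10 N.
- **Lever:** I flipped it only after the gauge read mid-green, by pushing its grip backward and then backing off.
- **Last checks:** In the final images the gauge pointer and the wing direction both gave about 6.36 rad (green is 6.0 to 6.8). The lever leaned to the green dot with the fingers clear and about zero wrist force. The arm went nowhere near the card reader or the marker, though I did not re-measure their positions.
- **Disagreements:** The case corners fitted the stated size only to about 5 mm, probably because the top plate is inset. The key and lever positions agreed well in both cameras.

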